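# Unlock and switch on the keep-warm plate

## Task

Switch the keep-warm plate on to high for the mug that stands on it. Take the red key from its wooden stand, put its blade fully into the slot of the steel lock on the plate's console and turn it a quarter turn clockwise until it stops, leaving the key upright in the lock; then pull the grey dial up out of its notch, turn it clockwise while it is up to the high notch with the two red dots (past the single yellow dot), and push it fully back down so that it locks there. Leave the mug, the spice jar, the tin and the pepper where they stand.

Things in the scene. Friction and masses are not known exactly. Their poses are not given: they have to be found in the camera images.
- key_grip (a point): Centre of the handle of the loose red flat key, which stands upright with its blade in a slot of a wooden stand (75 x 50 mm, 20 mm high). Handle 34 mm long (along the point's x) x 14 mm thick (its y) x 45 mm tall (its z, up). Under the handle is a steel blade 22 mm long (x) x 3 mm thick (y) x 12 mm deep. In the stand and in the lock the underside of the handle, 22.5 mm below this point, rests as a shoulder on the top face round the slot. It weighs 60 g and lifts straight out.
- key_tip (a point): Middle of the lower edge of the key's blade, 34.5 mm below key_grip; same axes.
- lock_slot (a point): Centre of the slot's mouth, in the top face of the square steel lock head (36 x 36 mm, 63 mm above the cooktop) at the front right of the white keep-warm plate (260 x 270 mm, 35 mm high). The slot is 26 mm long (along the point's x), 6 mm wide (its y), 14 mm deep, with a 1.5 mm chamfer. The point turns with the lock; z is up. At the start x points from the console's front edge to its back. The dial's axis is 120 mm away along the point's +y at the start.
- lock_cam (a joint): Angle of the steel lock: 0 locked (start), grows clockwise seen from above, stop at 1.571 (unlocked). Stiff (0.06 N m), stays where it is left. The blade has about 0.15 rad of play in the slot, so turn the key some 0.2 rad beyond the quarter turn to bring it against the stop. It draws back the yellow bar that lies over the dial's collar: until about 0.6 rad the dial cannot be pulled up.
- dial_grip (a point): On the axis of the grey dial, in the middle of its bar-shaped grip, 70 mm above the cooktop when the dial is down. The grip is 46 mm long (along the point's x), 14 mm wide (its y), 42 mm tall; its top is 14 mm above this point and its foot, a round collar 60 mm across, 26 mm below. An orange lug and line at the -x end point at the setting. z is up; the point moves with the dial. Round the collar is a notched metal ring 82 mm across and as high as the collar's top.
- dial (a joint): Angle of the dial: 0 in the middle of the wide off notch (white dot), grows clockwise seen from above; 0.65 is the low notch (yellow dot), 1.30 the high notch (two red dots). While the dial is down its lug is held in the notch (play 0.15 rad at off, 0.06 rad at low and high); it turns only when pulled up by 8 mm or more. It can be pushed down only over a notch (within about 0.1 rad).
- dial_pull (a joint): How far the dial is pulled up: 0 fully down, 0.014 m at its stop. Friction of 4 N holds it at any height; pull or push with some 6 to 10 N.
- mug_mid (a point): Middle of the dotted white mug, 91 mm tall, 82 mm across, on the round iron plate behind the console (39 mm above the cooktop). Not to be moved. A microwave hangs over the rear of the range (from about x = 0.58), so keep the wrist low or drawn in when swinging sideways. 
- jar_mid (a point): Middle of a spice jar with a black cap, 41 mm across, 105 mm tall. Not to be moved.
- tin_mid (a point): Middle of a green and gold tin, 75 mm across, 58 mm tall. Not to be moved.
- pepper_mid (a point): Middle of a green pepper, about 70 mm each way. Not to be moved.
- key: The red key itself: origin at key_tip, same axes.

How it is judged (in metres and radians):
On the way, in this order (a step that is already met when the one before it is completed fails the run):
1. the key's blade is in the slot of the lock, which is still locked (horizontal distance between key_tip and lock_slot below 0.006 m and z of key_tip in the frame of lock_slot below -0.007 m and angle between key_tip's own z axis and vertical below 0.25 rad and value of joint lock_cam below 1 rad), for 0.1 s.
2. the key in the slot has turned the lock a quarter turn (horizontal distance between key_tip and lock_slot below 0.006 m and z of key_tip in the frame of lock_slot below -0.007 m and angle between key_tip's own z axis and vertical below 0.25 rad and value of joint lock_cam above 1.3 rad and value of joint dial_pull below 0.005 m), for 0.2 s.
3. the dial is pulled up out of the off notch (value of joint dial_pull above 0.008 m and value of joint dial below 0.5 rad), for 0.05 s.
4. the dial is turned to high while it is up (value of joint dial_pull above 0.006 m and value of joint dial between 1.15 and 1.45 rad), for 0.1 s.
5. the dial is pushed fully down in the high notch (value of joint dial_pull below 0.003 m and value of joint dial between 1.15 and 1.45 rad), for 0.2 s.
At the end, for the whole second after the job is handed in: The key stands upright (within 0.25 rad) in the lock, its blade at least 7 mm deep in the slot and at rest; the lock is turned to 1.3 rad or more; the dial reads 1.15 to 1.45 (high notch) and is down to within 3 mm (all of step 5 and horizontal distance between key_tip and lock_slot below 0.006 m and z of key_tip in the frame of lock_slot below -0.007 m and angle between key_tip's own z axis and vertical below 0.25 rad and value of joint lock_cam above 1.3 rad and linear speed of key below 0.02 m/s); the robot touches nothing.
It fails at once if the lock is turned without the key in its slot, or the key is taken out after unlocking (value of joint lock_cam above 0.4 rad and distance between key_tip and lock_slot above 0.03 m).
It fails at once if the mug is moved by more than 40 mm or tipped (distance of mug_mid from where it was at the start of the episode above 0.04 m or angle between mug_mid's own z axis and vertical above 0.35 rad).
It fails at once if the spice jar is moved by more than 40 mm or tipped (distance of jar_mid from where it was at the start of the episode above 0.04 m or angle between jar_mid's own z axis and vertical above 0.35 rad).
It fails at once if the tin is moved by more than 40 mm or tipped (distance of tin_mid from where it was at the start of the episode above 0.04 m or angle between tin_mid's own z axis and vertical above 0.35 rad).
It fails at once if the pepper is moved by more than 40 mm or tipped (distance of pepper_mid from where it was at the start of the episode above 0.04 m or angle between pepper_mid's own z axis and vertical above 0.35 rad).
It also fails if it takes over 72 s, if anything falls off the work surface, if the arm or the gripper's body presses on something with over 40 N, if the wrist force passes 120 N, or if a joint passes its speed limit or range.

## Robot

A 6-joint arm with a two-finger parallel gripper is mounted at the origin on a cart in front of the work surface, level with it; the furniture and walls round the work are solid. World frame = base frame: x ahead of the robot, y to its left, z up, the work surface at z = 0. Lengths are in mm, angles in rad, forces in N, time in s.
With the tool pointing down it reaches from about 300 to 775 mm from the base axis. Payload 14.6 kg.
Tool frame: the origin (TCP) lies at the very end of the fingers, on their centre line; the grasp point (between the pads) lies 19 mm behind it; z points along the fingers, y is the line along which they close (so a half turn about z gives the same grasp; the last joint's range is limited). The gripper opens to 94 mm and grips with 3 to 60 N. Pads are 16 mm wide; open, the fingers measure 119 mm over their backs; the gripper's body (75 mm by 177 mm) begins 78 mm behind the grasp point.
Start: joints at [-1.33, 0.3, 1.521, -0, 1.321, -0.067], TCP at [166.622, -524.143, 205.446] pointing down, gripper open.
Joint ranges: [-3.03, 3.03], [-0.79, 2.21], [0.23, 2.52], [-1.04, 4.18], [0, 3.07], [-2.55, 2.55]. Speed limits (rad/s): [2.22, 2.22, 2.57, 3.14, 3.14, 3.14].

## Interface

Orientations are given as [roll, pitch, yaw] about the fixed x, y, z axes, in that order (R = Rz(yaw) Ry(pitch) Rx(roll)).
In Python, from cell import manip, optics gives the robot as it stands.
- The arm moves only by the shell command python3 -m crank 'ROWS' [FORCE]. ROWS is JSON, a list of rows, each a list of 7 numbers: the opening in per cent of the stroke, from 0 (shut) to 100 (fully open), then the shift along the tool's x, y, z in mm, then the turn, a rotation vector about the tool's x, y, z in rad. A call has 1 to 10 rows; each row is the pose to reach, as a shift and turn from the pose commanded when the call began, along the tool's axes at that moment; what a row does not reach only later rows make up. A row lasts 1/10 s, in which the tool goes at most 50 mm and 8.59 degrees, less where a joint would pass 70% of its speed; a pose out of reach is approached as far as the arm can. A call with a gripper value outside its range is refused whole. The fingers move at their own pace and stop on an object; FORCE is the grip in N (left out, the last holds). Time passes only in rows, so rows that repeat a pose let the fingers close. It gives the time, the measured TCP pose, the force, the opening and the grip force at its end, in the units of the state.
- manip.read_state(): the state, without advancing time (a new reading comes with each control period).
- optics.camera(name): name is "side" or "top"; returns (picture, depth): 480x640x3 uint8, red, green, blue; 480x640 float32, mm along the optical axis (not along the pixel's ray), 0 where there is no reading.
- optics.calibration(name): a dict with "camera_matrix" (3x3 intrinsics, pixels), "k1" (the pictures are not rectified: a ray, as slopes to the right and down, at radius r is drawn at 1 + k1 r^2 times it, then the intrinsics apply), "R" (3x3) and "t" (3): a world point X has camera coordinates R X + t. Camera axes: x right, y down, z forward; pixel columns grow to the right and rows downward; lengths in mm; the calibration is good to about 2 mm. A picture is of the moment at which its call begins. calibration takes no time and is no camera call.
- manip.sign_off(): hands the job in; it is judged then, once.
The state is a dict: "clock": time; "joints": joint angles; "qd": joint speeds; "effort": joint torques, N m; "eef_pos": TCP position; "eef_rot": TCP orientation; "wrist_force": force on the tool from outside, world axes, zero at the start; "moment": the same for the moment, N m; "finger_gap": finger opening in mm; "finger_force": force on a finger pad.
Only numpy, scipy, OpenCV 4.12 (cv2) and the standard library are available. Lean on these libraries where they do the work, as an engineer would, in place of code of your own. Each camera call takes 0.05 s, during which the arm holds its last target. There are 200 camera calls.

## Working session

There is one attempt and no reset: what is moved stays moved. The work goes in short steps, Python scripts to look and compute and a shell command to move; the robot and the scene stay as the last step left them, time stands still between calls to the robot, and variables do not carry over. Pictures are saved under pics/ and viewed, at most 10 in all, crops included, and the job is handed in when it is done.

```bash
ls; mkdir -p pics; cat > h.py <<'E'
import numpy as np, cv2
from cell import manip, optics
from scipy.spatial.transform import Rotation as Ro
def shot(n, f):
    p,d=optics.camera(n); cv2.imwrite(f'pics/{f}.png',p[:,:,::-1]); np.save(f'pics/{f}.npy',d); return p,d
def cloud(n,d):
    c=optics.calibration(n); K=np.array(c['camera_matrix']); 
    u,v=np.meshgrid(np.arange(640),np.arange(480))
    xd=(u-K[0,2])/K[0,0]; yd=(v-K[1,2])/K[1,1]
    x,y=xd.copy(),yd.copy()
    for _ in range(10):
        s=1+c['k1']*(x*x+y*y); x,y=xd/s,yd/s
    P=np.stack([x*d,y*d,d],-1)
    W=(P-np.array(c['t']))@np.array(c['R']); W[d==0]=np.nan
    return W
E
python3 - <<'E'
from h import *
for n in('top','side'):
    shot(n,n+'0'); c=optics.calibration(n); print(n,c)
print(manip.read_state())
E
```

```text
pics
top {'camera_matrix': array([[447.974877  ,   0.        , 321.69829169],
       [  0.        , 447.974877  , 245.34134292],
       [  0.        ,   0.        ,   1.        ]]), 'k1': -0.1081758337980572, 'R': array([[ 0.00336707, -0.99997758,  0.00578765],
       [-0.98171624, -0.00440699, -0.19029925],
       [ 0.19032049, -0.00504108, -0.98170907]]), 't': array([-84.81722577, 576.9106683 , 873.76764529])}
side {'camera_matrix': array([[519.98984654,   0.        , 311.24930133],
       [  0.        , 519.98984654, 236.2803689 ],
       [  0.        ,   0.        ,   1.        ]]), 'k1': 0.053039478331251916, 'R': array([[ 0.99734908, -0.07136894, -0.01418776],
       [-0.05555546, -0.6209256 , -0.78189832],
       [ 0.04699371,  0.78061378, -0.62324451]]), 't': array([-562.77295775,   37.83681172, 1233.73604879])}
{'clock': 0.1, 'joints': array([-1.32958582e+00,  3.00416291e-01,  1.52147574e+00,  9.40508616e-06,
        1.32070803e+00, -6.66117017e-02]), 'qd': array([-0.00138735, -0.00049531, -0.00241795,  0.00018312, -0.00195369,
       -0.00210574]), 'effort': array([-4.77322756e-04, -5.32644296e+01, -3.53283691e+01,  7.09266728e-02,
        2.35086889e-02, -6.12290251e-05]), 'eef_pos': array([ 166.58192193, -523.93561472,  204.96095865]), 'eef_rot': array([-3.14058809e+00, -7.61451266e-05,  3.07819838e-01]), 'wrist_force': array([-1.11441451,  0.49895913,  0.91528588]), 'moment': array([-0.02736472,  0.02973744,  0.00405809]), 'finger_force': 0.0, 'finger_gap': 94.25942282848212}
```

View pics/top0.png

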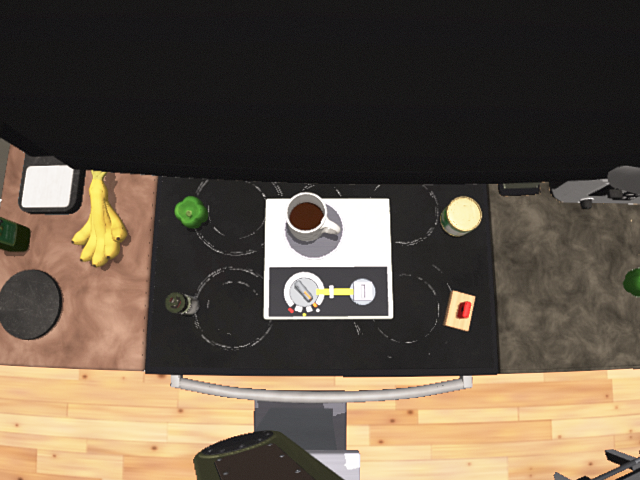

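View pics/side0.png

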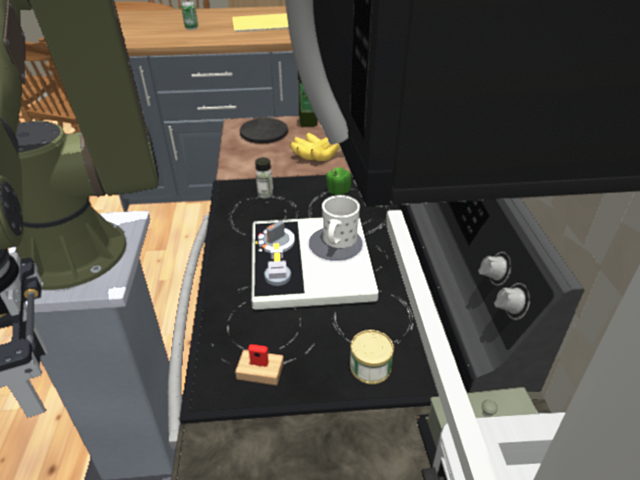

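The top view shows the key at (464,310), the lock at (363,292) and the dial at (304,291). The side view has the key at (258,356), the lock at (278,270) and the dial at (275,237). Next I'll measure them.

```bash
python3 - <<'E'
from h import *
t=cv2.imread('pics/top0.png'); s=cv2.imread('pics/side0.png')
f=lambda im,u,v,w,h,k:cv2.resize(im[v:v+h,u:u+w],None,fx=k,fy=k,interpolation=cv2.INTER_CUBIC)
a=f(t,270,262,110,66,7.2);a=cv2.resize(a,(790,300))
b=np.hstack([cv2.resize(f(t,435,280,50,56,5),(260,291)),cv2.resize(f(s,225,335,65,55,5),(265,291)),cv2.resize(f(s,250,218,60,70,5),(265,291))])
cv2.imwrite('pics/c0.png',np.vstack([a,b]))
for n,im in(('top',t),('side',s)):
    W=cloud(n,np.load(f'pics/{n}0.npy'))
    hsv=cv2.cvtColor(im,cv2.COLOR_BGR2HSV)
    H,S,V=[hsv[...,i] for i in range(3)]
    x,y,z=W[...,0],W[...,1],W[...,2]
    red=((H<6)|(H>174))&(S>150)&(V>80)
    m=red&(y<-150)&(z>5)&(z<120)&(x>300)&(x<600)
    P=W[m]; print(n,'red',len(P),P.min(0),P.max(0),np.median(P,0))
    top=P[P[:,2]>P[:,2].max()-8]; r=cv2.minAreaRect(top[:,:2].astype(np.float32)); print(' top',r,top[:,2].mean(),cv2.boxPoints(r).round(1).tolist())
    m=(z>12)&(z<28)&(y<-200)&(y>-420)&(x>300)&(x<480)&~red
    P=W[m]; print(' stand',len(P),cv2.minAreaRect(P[:,:2].astype(np.float32)),np.median(P[:,2]))
    m=(z>58)&(z<68)&(x>330)&(x<480)&(y<60)&(y>-130)
    P=W[m]; 
    nl,lab,st,ce=cv2.connectedComponentsWithStats(m.astype(np.uint8))
    for i in range(1,nl):
        if st[i,4]>15: P=W[lab==i]; print(' z58-68',st[i],ce[i],P.mean(0),cv2.minAreaRect(P[:,:2].astype(np.float32)))
    m=(z>76)&(z<95)&(x>330)&(x<450)&(y<140)&(y>-60); P=W[m]
    if len(P): print(' dialtop',len(P),P.mean(0),cv2.minAreaRect(P[:,:2].astype(np.float32)))
    m=(z>28)&(z<43)&(x>300)&(x<680)&(y<200)&(y>-200); P=W[m]; print(' plate',cv2.minAreaRect(P[:,:2].astype(np.float32)),np.median(P[:,2]))
    m=(abs(z)<8)&(x>300)&(x<500)&(y<-100)&(y>-200);print(' cooktop',np.median(z[m]))
E
```

```text
top red 168 [ 429.03071585 -386.14888004   28.31907267] [ 459.62654979 -366.27615729   67.69289394] [ 443.14945054 -373.02771354   62.65524107]
 top ((444.11090087890625, -376.4182434082031), (14.047544479370117, 32.41770935058594), 74.09563446044922) 63.86432623079619 [[426.6000061035156, -378.70001220703125], [457.79998779296875, -387.6000061035156], [461.6000061035156, -374.1000061035156], [430.3999938964844, -365.20001220703125]]
 stand 639 ((458.1222839355469, -318.34930419921875), (174.28182983398438, 76.4543685913086), 76.47742462158203) 19.543360509621092
 plate ((553.0060424804688, -0.045745849609375), (399.85845947265625, 253.98634338378906), 89.99515533447266) 34.331868624444226
 cooktop -0.9959777357352504
side red 333 [ 427.47733996 -387.91435339   21.29450615] [ 459.72799157 -364.38417523   68.02100638] [ 444.02584632 -381.40440444   53.31030316]
 top ((443.593505859375, -377.2886047363281), (17.28493309020996, 31.438636779785156), 70.65049743652344) 63.819686539059944 [[425.8999938964844, -380.20001220703125], [455.6000061035156, -390.70001220703125], [461.29998779296875, -374.29998779296875], [431.6000061035156, -363.8999938964844]]
 stand 947 ((451.6879577636719, -314.2429504394531), (182.41131591796875, 77.93160247802734), 80.4594497680664) 19.933657410603608
 z58-68 [267 233   9   7  36] [271.27777778 235.80555556] [470.77276866 -59.11252788  63.25111168] ((470.564697265625, -59.022220611572266), (18.554330825805664, 8.97700309753418), 5.075704097747803)
 plate ((552.8546142578125, -0.2541351318359375), (254.2493438720703, 399.3582458496094), 0.0019479133188724518) 34.616000819197225
 cooktop -0.710974712608844
```

View pics/c0.png

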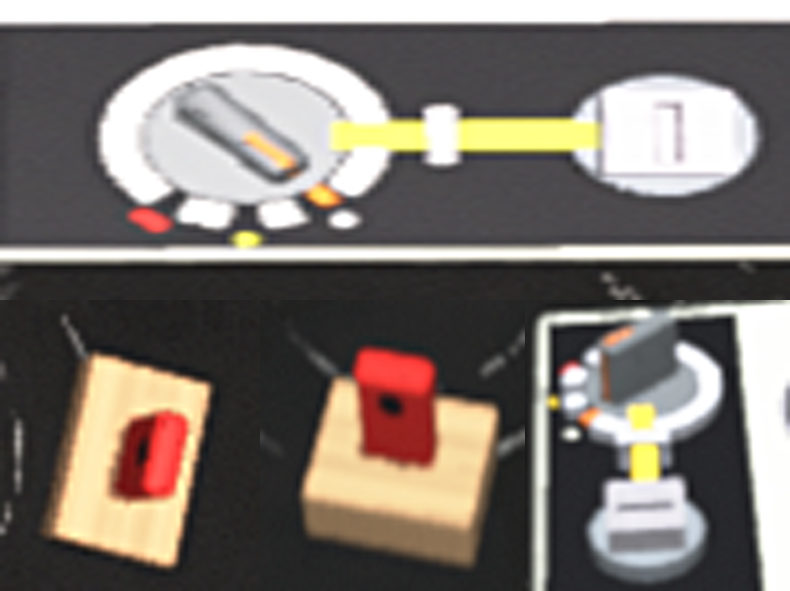

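The crop shows the dial pointing at the white dot, at front right. Clockwise from there are yellow, then red. The lock slot runs front to back. My lock and dial windows were off, so I'll re-measure those.

```bash
python3 - <<'E'
from h import *
for n,lk,dl in(('top',(363,291),(304,291)),('side',(278,266),(275,234))):
    im=cv2.imread(f'pics/{n}0.png'); W=cloud(n,np.load(f'pics/{n}0.npy'));x,y,z=[W[...,i] for i in range(3)]
    print(n,W[lk[1],lk[0]],W[dl[1],dl[0]])
    L=W[lk[1],lk[0]];D=W[dl[1],dl[0]]
    m=(abs(x-L[0])<35)&(abs(y-L[1])<35)&(z>58)&(z<68);P=W[m];r=cv2.minAreaRect(P[:,:2].astype(np.float32));print(' lock',len(P),P.mean(0),np.median(P[:,2]),r)
    # slot dark pixels
    g=cv2.cvtColor(im,cv2.COLOR_BGR2GRAY).astype(float)
    m=(abs(x-L[0])<16)&(abs(y-L[1])<14)&(z>45)&(z<68)
    gm=np.median(g[m]); q=m&(g<gm-25);Q=W[q];print(' slot',gm,len(Q),Q.mean(0) if len(Q) else 0, np.ptp(Q,axis=0) if len(Q) else 0)
    m=(abs(x-D[0])<50)&(abs(y-D[1])<45)&(z>78)&(z<92);P=W[m];r=cv2.minAreaRect(P[:,:2].astype(np.float32));print(' dial',len(P),P.mean(0),np.median(P[:,2]),r)
    Q=P[:,:2]-P[:,:2].mean(0);w,v=np.linalg.eigh(Q.T@Q);print('  axis',np.arctan(v[1,1]/v[0,1]))
    m=(abs(x-D[0])<60)&(abs(y-D[1])<60)&(z>39)&(z<48);P=W[m];print(' ring',len(P),np.median(P[:,2]),cv2.minEnclosingCircle(P[:,:2].astype(np.float32)),P.min(0),P.max(0))
    hsv=cv2.cvtColor(im,cv2.COLOR_BGR2HSV)
    m=(hsv[...,0]>=24)&(hsv[...,0]<36)&(hsv[...,1]>100)&(hsv[...,2]>150)&(z>36)&(z<60)&(abs(x-L[0])<15)&(y>-180)&(y<60);print(' bar',np.median(W[m],0),W[m].min(0),W[m].max(0))
E
```

```text
top [ 483.55714113 -167.98607641   46.75669581] [480.04913339 -47.70076385  81.32449312]
 lock 292 [ 483.15309006 -165.48284796   62.25206544] 62.149899867157885 ((482.464111328125, -165.5792999267578), (35.0900764465332, 36.53551483154297), 89.64018249511719)
 slot 254.0 19 [ 486.71582513 -167.97606357   58.30567607] [26.14945621  5.31119349 15.44520542]
 dial 157 [480.98076709 -45.80931033  82.44890537] 82.5103900555623 ((481.14630126953125, -45.86290740966797), (46.29148864746094, 13.729140281677246), 40.10313415527344)
  axis 0.7003827733517204
 ring 943 43.302664062771996 ((483.6269836425781, -53.99039840698242), 62.34437561035156) [ 434.21691333 -106.40728454   39.13283548] [531.78608968   3.48515438  47.99656253]
 bar [ 482.97682424 -115.3907926    48.90584659] [ 476.75012995 -145.24101155   37.21895897] [490.55037092 -73.24659505  53.32857753]
side [ 483.54077455 -157.19416155   58.69812466] [479.27911237 -54.99352881  64.58668832]
 lock 213 [ 481.40105392 -166.05873888   61.95759236] 61.92626312553032 ((481.6260681152344, -165.50143432617188), (35.13148498535156, 42.83660125732422), 1.1217505931854248)
 slot 234.0 34 [ 483.92637515 -159.25148073   59.44551958] [30.01891383 25.90712535 10.44091914]
 dial 96 [480.53162085 -48.32838711  82.12222021] 82.29585040148558 ((480.48480224609375, -46.97739028930664), (45.11800003051758, 15.081042289733887), 39.33480453491211)
  axis 0.6931097551631359
 ring 436 43.43310567733221 ((486.5912780761719, -55.5003547668457), 54.35132598876953) [ 441.37284146 -108.20389826   39.02648417] [531.88085617  -6.12837649  47.98752239]
 bar [ 480.33221926 -107.71851184   48.87496765] [ 474.52152837 -128.58900815   36.80507476] [486.33500949 -60.11349509  51.74340109]
```

```bash
cat >> h.py <<'E'
def go(x,y,z,yaw):
    s=manip.read_state(); R=Ro.from_euler('xyz',s['eef_rot']); T=Ro.from_euler('xyz',[np.pi,0,yaw])
    d=R.inv().apply(np.array([x,y,z])-s['eef_pos']); rv=(R.inv()*T).as_rotvec()
    print('pose',s['eef_pos'].round(1),s['eef_rot'].round(4),'gap',round(s['finger_gap'],1),'F',s['wrist_force'].round(1),'M',s['moment'].round(2),'ff',round(s['finger_force'],1),'t',round(s['clock'],2),'j',s['joints'].round(2)); print('rel',d.round(1),rv.round(3))
E
python3 -c "
from h import *
go(444,-377,150,2.85)"
```

```text
pose [ 166.6 -523.9  205. ] [-3.1406e+00 -1.0000e-04  3.0780e-01] gap 94.3 F [-1.1  0.5  0.9] M [-0.03  0.03  0.  ] ff 0.0 t 0.1 j [-1.33  0.3   1.52  0.    1.32 -0.07]
rel [308.9 -55.9  55. ] [-0.000e+00 -1.000e-03 -2.542e+00]
```

```bash
python3 -m crank '[[60,80,-15,0,0,0,-0.4],[60,150,-30,0,0,0,-0.7],[60,220,-40,10,0,0,-1.0],[60,270,-50,30,0,0,-1.2],[60,308,-56,55,0,0,-1.4],[60,308,-56,55,0,0,-1.4],[60,308,-56,55,0,0,-1.4],[60,308,-56,55,0,0,-1.4],[60,308,-56,55,0,0,-1.4],[60,308,-56,55,0,0,-1.4]]'; python3 -c "
from h import *
go(444,-377,100,2.85)"
```

```text
clock: 1.1
eef_pos: [443.2, -377.1, 149.9]
eef_rot: [-3.141, -0.001, 1.714]
wrist_force: [-0.0, -0.5, -0.3]
finger_gap: 56.5
finger_force: 0.0
pose [ 443.2 -377.1  149.9] [-3.1409e+00 -8.0000e-04  1.7140e+00] gap 56.5 F [-0.  -0.5 -0.3] M [-0.04 -0.1   0.07] ff 0.0 t 1.1 j [-0.77  0.42  1.49 -0.    1.23 -0.91]
rel [-0.   0.8 49.9] [-0.000e+00 -1.000e-03 -1.136e+00]
```

```bash
python3 -m crank '[[60,0,0.8,0,0,0,-1.136],[60,0,0.8,10,0,0,-1.136],[60,0,0.8,20,0,0,-1.136],[60,0,0.8,20,0,0,-1.136],[60,0,0.8,20,0,0,-1.136],[60,0,0.8,20,0,0,-1.136],[60,0,0.8,20,0,0,-1.136],[60,0,0.8,20,0,0,-1.136],[60,0,0.8,20,0,0,-1.136],[60,0,0.8,20,0,0,-1.136]]'; python3 - <<'E'
from h import *
go(444,-377,28,2.85)
t,d=shot('top','t1');s,e=shot('side','s1')
f=lambda im,u,v:cv2.resize(im[v:v+80,u:u+80],(400,400),interpolation=cv2.INTER_CUBIC)
cv2.imwrite('pics/c1.png',np.hstack([f(t,425,270),f(s,218,310)])[:,:,::-1])
E
```

```text
clock: 2.1
eef_pos: [443.9, -377.3, 130.2]
eef_rot: [3.141, -0.0, 2.841]
wrist_force: [0.1, -0.7, -0.3]
finger_gap: 56.4
finger_force: 0.0
pose [ 443.9 -377.3  130.2] [ 3.1414e+00 -4.0000e-04  2.8409e+00] gap 56.4 F [ 0.1 -0.7 -0.3] M [ 0.   -0.18  0.01] ff 0.0 t 2.1 j [-0.77  0.44  1.51 -0.    1.19 -2.04]
rel [ -0.    0.3 102.2] [ 0.    -0.    -0.009]
```

View pics/c1.png

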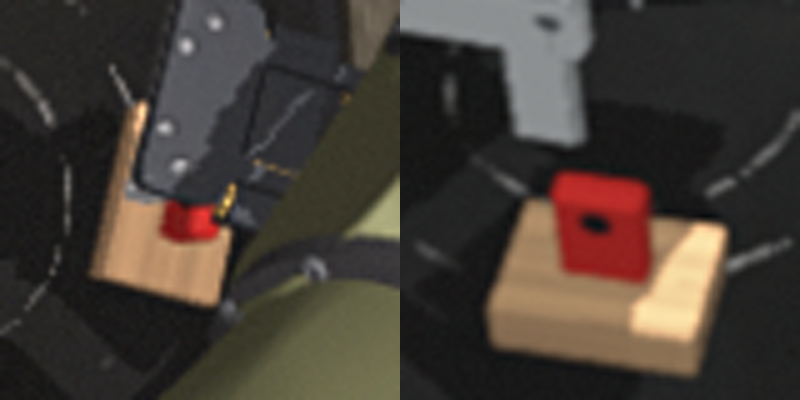

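The open gripper hangs centred over the key (key at about (190,215) in the left crop and (600,225) in the right). I'll lower it and grip.

```bash
python3 -m crank '[[60,0,0.3,30,0,0,-0.009],[60,0,0.3,60,0,0,-0.009],[60,0,0.3,85,0,0,-0.009],[60,0,0.3,102,0,0,-0.009],[60,0,0.3,102,0,0,-0.009],[0,0,0.3,102,0,0,-0.009],[0,0,0.3,102,0,0,-0.009],[0,0,0.3,102,0,0,-0.009],[0,0,0.3,102,0,0,-0.009],[0,0,0.3,102,0,0,-0.009]]' 15; python3 -m crank '[[0,0,0,0,0,0,0],[0,0,0,0,0,0,0]]' 30; python3 - <<'E'
from h import *
go(444,-377,90,2.85)
E
```

```text
clock: 3.2
eef_pos: [444.2, -377.2, 28.9]
eef_rot: [-3.141, 0.001, 2.853]
wrist_force: [0.4, -0.3, -0.3]
finger_gap: 20.2
finger_force: 0.0
clock: 3.4
eef_pos: [444.3, -376.8, 28.7]
eef_rot: [3.141, 0.0, 2.853]
wrist_force: [0.6, 4.7, 4.0]
finger_gap: 13.9
finger_force: 30.0
pose [ 444.3 -376.8   28.7] [3.1411e+00 1.0000e-04 2.8529e+00] gap 13.9 F [0.6 4.7 4. ] M [ 0.84 -0.33  0.06] ff 30.0 t 3.4 j [-0.77  0.57  1.58  0.    0.99 -2.05]
rel [  0.2  -0.3 -61.3] [0.    0.    0.003]
```

```bash
python3 -m crank '[[0,0,0,-10,0,0,0],[0,0,0,-20,0,0,0],[0,0,0,-50,0,0,0],[0,0,0,-80,0,0,0],[0,0,0,-100,0,0,0],[0,0,0,-100,0,0,0],[0,0,0,-100,0,0,0]]'; python3 - <<'E'
from h import *
go(444,-250,150,2.95)
shot('side','s2');
im=cv2.imread('pics/s2.png'); W=cloud('side',np.load('pics/s2.npy'))
hsv=cv2.cvtColor(im,cv2.COLOR_BGR2HSV);m=((hsv[...,0]<6)|(hsv[...,0]>174))&(hsv[...,1]>150)&(hsv[...,2]>60)&(W[...,1]<-300)&(W[...,2]>40)&(W[...,0]>350)&(W[...,0]<550)
P=W[m];print(len(P),P.min(0),P.max(0),np.median(P,0))
cv2.imwrite('pics/c2.png',cv2.resize(im[230:390,180:340],(600,600)))
E
```

```text
clock: 4.1
eef_pos: [443.9, -377.1, 128.5]
eef_rot: [-3.141, 0.0, 2.853]
wrist_force: [-0.2, 1.7, -1.6]
finger_gap: 13.9
finger_force: 30.0
pose [ 443.9 -377.1  128.5] [-3.1413e+00  4.0000e-04  2.8527e+00] gap 13.9 F [-0.2  1.7 -1.6] M [ 0.08 -0.18 -0.02] ff 30.0 t 4.1 j [-0.77  0.44  1.51 -0.    1.19 -2.05]
rel [ 36.2 121.9 -21.6] [-0.     0.    -0.097]
115 [ 450.02661249 -389.63646571  124.92216904] [ 459.30618528 -372.91803063  166.12548247] [ 454.97076974 -386.32548725  149.53898934]
```

View pics/c2.png

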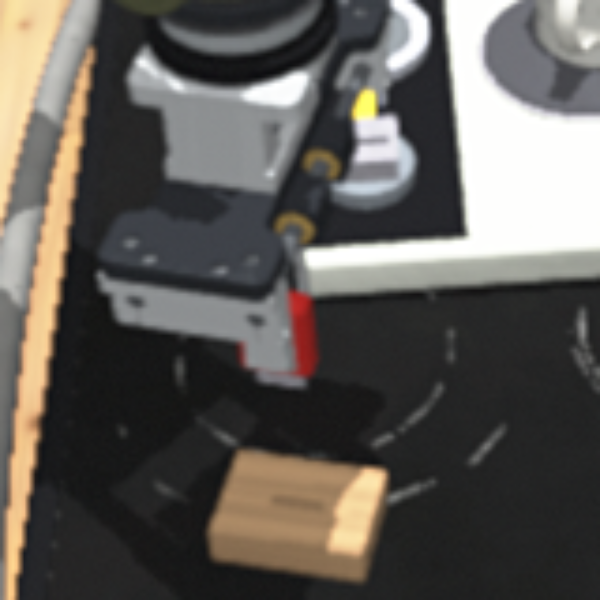

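The key is lifted, and the empty stand slot is visible at about (259,363). I'll use it to calibrate the key's offset in the grip.

```bash
python3 - <<'E'
from h import *
im=cv2.imread('pics/s2.png').astype(float).mean(2);d=np.load('pics/s2.npy')
c=optics.calibration('side')
def plane(z0):  # world xy of pixels on plane z0
    W1=cloud('side',np.full((480,640),100.));W2=cloud('side',np.full((480,640),2000.))
    s=(z0-W1[...,2])/(W2[...,2]-W1[...,2]);return W1+(W2-W1)*s[...,None]
def line(im,u,v,hw,hh,z0,thr):
    bg=cv2.medianBlur(im.astype(np.uint8),9).astype(float) if 0 else cv2.morphologyEx(im,cv2.MORPH_CLOSE,np.ones((7,3)))
    w=np.clip(bg-im-thr,0,None); m=np.zeros_like(w);m[v-hh:v+hh+1,u-hw:u+hw+1]=1;w*=m
    P=plane(z0)[...,:2];k=w>0;mu=(P[k]*w[k][:,None]).sum(0)/w[k].sum();q=P[k]-mu;C=(q*w[k][:,None]).T@q/w[k].sum();e,V=np.linalg.eigh(C)
    a=V[:,1]*np.sign(V[0,1]);print(k.sum(),mu.round(1),'yaw',np.arctan2(a[1],a[0]).round(3),'len',(np.sqrt(12*e)).round(1))
print(im[358:369,248:272].astype(int))
line(im,259,363,10,4,20,8)
im0=cv2.imread('pics/side0.png').astype(float).mean(2)
print(im0[262:276,266:292].astype(int))
E
```

```text
[[126 128 127 127 128 129 129 131 131 132 133 135 135 136 136 135 134 133
  135 136 138 138 139 137]
 [128 128 127 127 127 126 125 126 127 128 128 128 129 129 130 129 127 127
  127 129 130 131 131 132]
 [130 131 130 130 130 129 129 129 129 128 128 126 126 126 127 126 125 124
  124 125 126 124 124 136]
 [130 130 131 130 130 128 127 128 130 130 129 129 129 130 130 128 128 127
  126 125 125 123 127 157]
 [131 132 132 131 122 114 113 114 116 117 119 122 125 127 128 131 131 129
  130 130 128 127 139 176]
 [135 135 134 130 118 107 105 107 107 107 108 110 111 113 116 118 120 123
  128 132 130 135 165 198]
 [132 133 133 130 122 117 114 112 111 108 107 109 108 106 107 108 108 112
  122 128 130 145 182 208]
 [127 128 129 127 126 124 124 122 121 118 117 117 114 112 112 110 108 110
  120 128 136 167 200 210]
 [125 126 125 126 126 126 126 127 127 126 126 125 124 122 122 122 119 119
  122 126 136 177 207 211]
 [127 126 126 126 125 125 125 125 126 126 126 126 127 127 128 127 127 125
  126 127 134 170 200 207]
 [133 132 131 130 129 127 127 126 127 126 126 126 125 127 126 126 127 127
  128 127 129 15
[... 884 characters left out ...]
36 238 238
  239 235 223 213 193 144  73  36]
 [179 213 227 236 237 237 240 241 242 241 240 240 239 238 238 239 240 240
  240 234 222 214 210 180 105  44]
 [206 217 226 236 239 238 239 240 241 240 240 239 239 237 238 237 237 237
  236 231 220 213 214 194 131  61]
 [218 219 224 231 232 231 232 234 235 232 231 229 227 225 224 220 211 209
  208 204 203 211 214 201 149  73]
 [218 218 212 199 190 186 187 188 184 174 169 165 155 152 151 149 145 144
  146 156 185 208 214 198 144  69]
 [217 216 194 152 135 134 136 136 136 133 131 129 126 124 124 124 123 123
  126 143 182 209 212 191 126  58]
 [213 216 191 140 122 124 125 126 125 126 128 128 129 129 128 126 126 125
  127 143 180 209 208 175 110  50]]
```

```bash
python3 - <<'E'
from h import *
from scipy.ndimage import map_coordinates as mc
def px2w(n,u,v,z):
    c=optics.calibration(n)
    K=np.array(c['camera_matrix']);p=np.array([(u-K[0,2])/K[0,0],(v-K[1,2])/K[1,1]]);q=p.copy()
    for _ in range(20): q=p/(1+c['k1']*(q@q))
    R=np.array(c['R']);o=-R.T@np.array(c['t']);r=R.T@np.array([*q,1]);return (o+r*(z-o[2])/r[2])[:2]
def seg(n,im,u0,u1,v0,v1,z,vert=False):
    a=im[v0:v1+1,u0:u1+1].astype(float)
    if vert:a=a.T
    w=np.clip(np.maximum(a[0],a[-1])-a-6,0,None); dep=w.max(0); dep/=np.median(np.sort(dep)[-8:])
    # half crossing ends + line fit
    ks=np.where(dep>.5)[0];l=ks[0]-(dep[ks[0]]-.5)/(dep[ks[0]]-dep[ks[0]-1]);r=ks[-1]+(dep[ks[-1]]-.5)/(dep[ks[-1]]-dep[ks[-1]+1])
    cen=(w*np.arange(len(a))[:,None]).sum(0)[ks]/w.sum(0)[ks];f=np.polyfit(ks,cen,1)
    pts=[]
    for k in(l,r):
        k2=np.polyval(f,k);pts.append(px2w(n,u0+k2,v0+k,z) if vert else px2w(n,u0+k,v0+k2,z))
    A,B=pts;print(n,'ends',l+ (v0 if vert else u0),r+(v0 if vert else u0),'mid',((A+B)/2).round(1),'len',np.linalg.norm(B-A).round(1),'yaw',np.arctan((B-A)[1]/(B-A)[0]).round(3))
g=lambda f:cv2.imread(f'pics/{f}.png').astype(float).mean(2)
print('stand');seg('side',g('s2'),249,267,361,367,20)
print('lock');seg('side',g('side0'),267,287,264,270,63);seg('side',g('s2'),267,287,264,270,63)
t=g('top0');print(t[283:300,356:370].astype(int));seg('top',t,358,368,281,301,63,True)
E
```

```text
stand
side ends 252.26785714285714 265.234375 mid [ 442.  -376.6] len 24.4 yaw -0.266
lockTraceback (most recent call last):
  File "<stdin>", line 21, in <module>
  File "<stdin>", line 13, in seg
IndexError: index 21 is out of bounds for axis 0 with size 21
```

```bash
python3 - <<'E'
from h import *
def px2w(n,u,v,z):
    c=optics.calibration(n)
    K=np.array(c['camera_matrix']);p=np.array([(u-K[0,2])/K[0,0],(v-K[1,2])/K[1,1]]);q=p.copy()
    for _ in range(20): q=p/(1+c['k1']*(q@q))
    R=np.array(c['R']);o=-R.T@np.array(c['t']);r=R.T@np.array([*q,1]);return (o+r*(z-o[2])/r[2])[:2]
P=lambda *a:px2w('side',*a).round(1)
# lock: half-depth ends cols ~270.5 and ~282.9 ; rows 267.2 / 267.1
a,b=P(270.5,267.4,63),P(282.9,266.9,63);print('lock',a,b,(a+b)/2)
t=cv2.imread('pics/top0.png').astype(float).mean(2);print(t[282:302,355:372].astype(int))
for u,v in((362.5,286),(362.5,298)):print(px2w('top',u,v,63))
E
```

```text
lock [ 467.9 -165. ] [ 493.8 -165.8] [ 480.85 -165.4 ]
[[255 255 254 253 252 252 252 253 253 253 252 253 254 255 255 255 249]
 [255 255 255 255 255 255 255 255 255 255 254 255 255 255 255 255 255]
 [255 254 254 254 255 254 235 223 224 216 253 255 254 254 254 255 255]
 [255 254 254 254 255 254 223 212 192 165 254 255 254 254 254 255 255]
 [255 254 254 254 254 253 248 255 252 184 253 255 254 253 253 254 255]
 [255 254 253 253 254 251 246 255 252 183 252 255 254 253 253 254 255]
 [255 254 253 253 253 251 247 255 254 188 251 255 253 253 253 254 255]
 [255 254 253 254 254 252 247 255 255 205 251 255 254 253 253 254 255]
 [255 255 254 254 254 254 249 255 255 207 252 255 254 254 254 254 255]
 [255 254 254 254 254 254 248 255 255 203 249 255 254 253 253 254 255]
 [255 254 254 254 254 254 248 255 255 198 243 255 254 254 254 254 255]
 [255 255 254 254 254 255 247 255 255 201 244 255 254 254 254 255 255]
 [255 255 254 254 254 255 243 255 255 199 245 255 255 254 254 254 255]
 [255 255 254 254 254 255 241 255 255 192 243 255 254 254 254 254 255]
 [255 254 254 253 254 254 240 255 255 185 241 255 254 253 253 254 255]
 [255 255 254 254 254 255 242 250 252 217 247 255 254 254 254 254 255]
 [255 255 255 255 255 255 251 250 251 251 254 255 255 255 255 255 255]
 [255 254 254 254 254 253 252 253 253 253 253 253 253 253 254 254 255]
 [205 204 203 202 201 204 203 204 204 202 202 201 201 202 202 207 215]
 [227 238 235 234 234 234 234 235 234 233 231 232 232 235 228 210 141]]
[ 492.23405133 -165.5059363 ]
[ 467.94384981 -165.21597852]
```

```bash
python3 -c "
from h import *
go(482.7,-166,95,3.14159)"
```

```text
pose [ 443.7 -376.8  127.7] [ 3.1412e+00 -9.0000e-04  2.8527e+00] gap 13.6 F [ 0.6 -0.8 -0. ] M [ 0.05 -0.1   0.  ] ff 30.0 t 4.15 j [-0.77  0.44  1.51 -0.    1.19 -2.05]
rel [ 22.7 213.2  32.8] [ 0.001 -0.001 -0.289]
```

```bash
python3 -m crank '[[0,4,40,0,0,0,-0.06],[0,8,80,0,0,0,-0.12],[0,12,120,0,0,0,-0.18],[0,17,160,0,0,0,-0.24],[0,20,190,10,0,0,-0.289],[0,22.7,213,20,0,0,-0.289],[0,22.7,213,33,0,0,-0.289],[0,22.7,213,33,0,0,-0.289],[0,22.7,213,33,0,0,-0.289],[0,22.7,213,33,0,0,-0.289]]';python3 - <<'E'
from h import *
go(482.7,-166,72,3.14159)
t,d=shot('top','t3');s,e=shot('side','s3');go(482.7,-166,72,3.14159)
f=lambda im,u,v:cv2.resize(im[v:v+80,u:u+80],(400,400),interpolation=cv2.INTER_CUBIC)
cv2.imwrite('pics/c3.png',np.hstack([f(t,323,250),f(s,238,215)])[:,:,::-1])
E
```

```text
clock: 5.15
eef_pos: [482.9, -167.3, 95.7]
eef_rot: [-3.141, 0.0, 3.141]
wrist_force: [0.3, 0.5, 0.2]
finger_gap: 13.8
finger_force: 30.0
pose [ 482.9 -167.3   95.7] [-3.1414e+00  2.0000e-04  3.1406e+00] gap 13.8 F [0.3 0.5 0.2] M [ 0.04 -0.17  0.03] ff 30.0 t 5.15 j [-0.41  0.34  1.75 -0.    1.06 -1.97]
rel [ 0.3  1.3 23.7] [-0.     0.    -0.001]
pose [ 483.  -167.1   95.8] [-3.1413e+00  5.0000e-04  3.1408e+00] gap 13.9 F [-0.2  0.3 -0.5] M [ 0.14 -0.12 -0.06] ff 30.0 t 5.25 j [-0.4   0.34  1.75 -0.    1.06 -1.97]
rel [ 0.3  1.1 23.8] [-0.     0.001 -0.001]
```

View pics/c3.png

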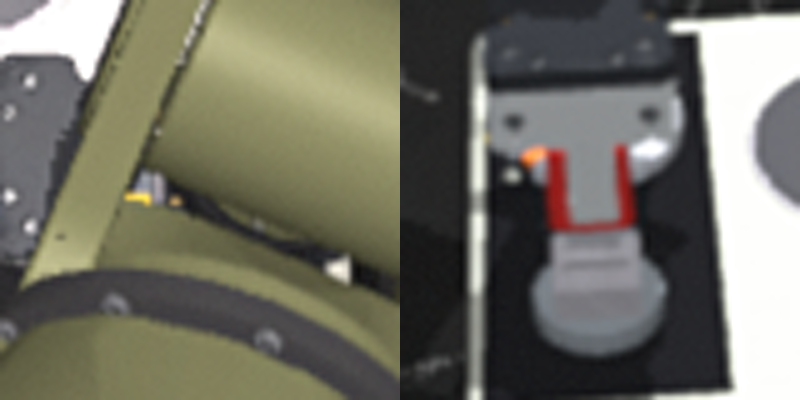

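The side view shows the key right above the lock, with handle and head sharing the same centre column of about 592 in the crop. The top view is blocked by the arm. I'll correct y by about 1.2 mm and descend.

```bash
python3 -m crank '[[0,0.2,1.2,0,0,0,0],[0,0.2,1.2,3,0,0,0],[0,0.2,1.2,6,0,0,0],[0,0.2,1.2,9,0,0,0],[0,0.2,1.2,12,0,0,0],[0,0.2,1.2,15,0,0,0],[0,0.2,1.2,17,0,0,0],[0,0.2,1.2,17,0,0,0]]';python3 -c "
from h import *
go(482.7,-166,72,3.14159)"
```

```text
clock: 6.05
eef_pos: [482.5, -164.8, 77.9]
eef_rot: [3.141, -0.001, -3.141]
wrist_force: [0.9, 5.3, -3.3]
finger_gap: 13.8
finger_force: 30.0
pose [ 482.5 -164.8   77.9] [ 3.1408e+00 -8.0000e-04 -3.1413e+00] gap 13.8 F [ 0.9  5.3 -3.3] M [ 1.   -0.31  0.05] ff 30.0 t 6.05 j [-0.4   0.36  1.76  0.    1.02 -1.97]
rel [-0.2 -1.2  5.9] [ 0.001 -0.001  0.   ]
```

```bash
python3 -m crank '[[0,0,1,0,0,0,0],[0,0,1,2,0,0,0],[0,0,1,4,0,0,0],[0,0,1,6,0,0,0],[0,0,1,7,0,0,0],[0,0,1,7,0,0,0]]';python3 - <<'E'
from h import *
go(482.7,-165,72,3.14159)
s,e=shot('side','s4')
cv2.imwrite('pics/c4.png',cv2.resize(s[215:295,238:318],(400,400),interpolation=cv2.INTER_CUBIC)[:,:,::-1])
E
```

```text
clock: 6.65
eef_pos: [482.8, -164.3, 71.6]
eef_rot: [-3.141, 0.0, -3.141]
wrist_force: [-0.4, 0.1, 2.9]
finger_gap: 13.8
finger_force: 30.0
pose [ 482.8 -164.3   71.6] [-3.1414  0.     -3.1414] gap 13.8 F [-0.4  0.1  2.9] M [0.07 0.03 0.  ] ff 30.0 t 6.65 j [-0.4   0.37  1.77 -0.    1.   -1.97]
rel [ 0.1 -0.7 -0.4] [-0.  0.  0.]
```

View pics/c4.png

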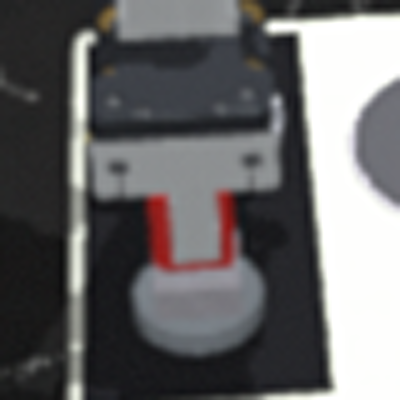

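The key is fully seated: its shoulder is on the lock face and the TCP is at 71.6 mm, as expected. Next is the clockwise turn.

```bash
python3 -m crank '[[0,0,0,0,0,0,0],[0,0,0,0,0,0,0.12],[0,0,0,0,0,0,0.24],[0,0,0,0,0,0,0.36],[0,0,0,0,0,0,0.48],[0,0,0,0,0,0,0.6],[0,0,0,0,0,0,0.72],[0,0,0,0,0,0,0.84],[0,0,0,0,0,0,0.96]]' 50;python3 -c "
from h import *
go(482.7,-165,72,3.14159-1.77)"
```

```text
clock: 7.6
eef_pos: [482.6, -164.3, 71.6]
eef_rot: [-3.141, -0.0, 2.177]
wrist_force: [-3.7, -1.3, 3.3]
finger_gap: 13.7
finger_force: 50.0
pose [ 482.6 -164.3   71.6] [-3.1412e+00 -1.0000e-04  2.1771e+00] gap 13.7 F [-3.7 -1.3  3.3] M [-0.18  0.6   0.11] ff 50.0 t 7.6 j [-0.4   0.37  1.77 -0.    1.   -1.01]
rel [-0.6 -0.3 -0.4] [-0.     0.     0.805]
```

```bash
python3 -m crank '[[0,0,0,0,0,0,0.12],[0,0,0,0,0,0,0.24],[0,0,0,0,0,0,0.36],[0,0,0,0,0,0,0.48],[0,0,0,0,0,0,0.6],[0,0,0,0,0,0,0.7],[0,0,0,0,0,0,0.8],[0,0,0,0,0,0,0.8],[0,0,0,0,0,0,0.8]]';python3 -c "
from h import *
go(482.7,-165,72,3.14159-1.77)"
```

```text
clock: 8.5
eef_pos: [481.8, -164.4, 71.5]
eef_rot: [-3.139, 0.001, 1.382]
wrist_force: [-9.1, -1.4, 7.8]
finger_gap: 13.6
finger_force: 50.0
pose [ 481.8 -164.4   71.5] [-3.1392e+00  6.0000e-04  1.3820e+00] gap 13.6 F [-9.1 -1.4  7.8] M [-0.28  1.89  0.22] ff 50.0 t 8.5 j [-0.4   0.37  1.77 -0.    1.01 -0.21]
rel [-0.4  1.  -0.5] [-0.002  0.001  0.01 ]
```

```bash
python3 -m crank '[[0,0,-1,0,0,0,0],[0,0,-1,0,0,0,0],[0,0,-1,0,0,0,0]]'; python3 -m crank '[[40,0,0,0,0,0,0],[40,0,0,0,0,0,0],[40,0,0,0,0,0,0],[40,0,0,0,0,0,0],[40,0,0,-15,0,0,0],[40,0,0,-40,0,0,0],[40,0,0,-70,0,0,0],[40,0,0,-90,0,0,0],[40,0,0,-90,0,0,0]]';python3 - <<'E'
from h import *
go(481,-46.2,162,.697)
s,e=shot('side','s5')
cv2.imwrite('pics/c5.png',cv2.resize(s[190:300,225:335],(550,550),interpolation=cv2.INTER_CUBIC)[:,:,::-1])
E
```

```text
clock: 8.8
eef_pos: [481.6, -164.3, 71.5]
eef_rot: [-3.141, 0.001, 1.382]
wrist_force: [-4.7, -2.9, 3.4]
finger_gap: 14.0
finger_force: 50.0
clock: 9.7
eef_pos: [482.9, -164.4, 163.9]
eef_rot: [3.137, 0.001, 1.382]
wrist_force: [0.1, -0.7, -0.3]
finger_gap: 37.8
finger_force: 0.0
pose [ 482.9 -164.4  163.9] [3.1371e+00 8.0000e-04 1.3818e+00] gap 37.8 F [ 0.1 -0.7 -0.3] M [-0.08 -0.09  0.01] ff 0.0 t 9.7 j [-0.4   0.25  1.69  0.    1.2  -0.21]
rel [115.7 -24.    1.7] [ 0.005 -0.001  0.685]
```

View pics/c5.png

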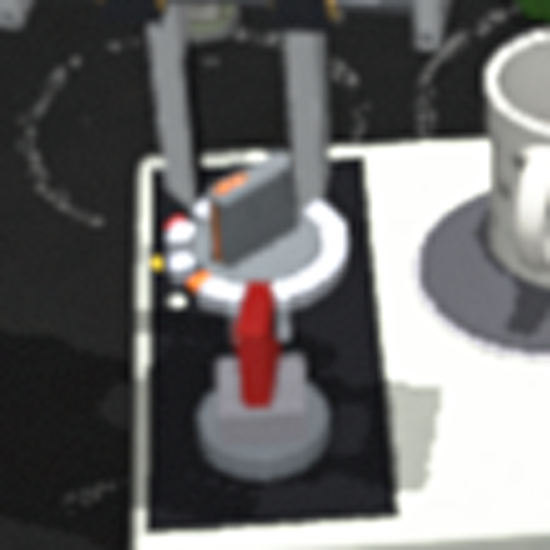

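The key stands upright at about (258,345) in the crop, seated and turned, and the yellow bar has been drawn back from the dial. Now the dial.

```bash
python3 -m crank '[[45,30,-6,0,0,0,0.13],[45,60,-12,0,0,0,0.26],[45,90,-18,0,0,0,0.4],[45,110,-22,0,0,0,0.5],[45,116.8,-24.3,0,0.004,0,0.65],[45,116.8,-24.3,10,0.004,0,0.685],[45,116.8,-24.3,40,0.004,0,0.685],[45,116.8,-24.3,50,0.004,0,0.685],[45,116.8,-24.3,50,0.004,0,0.685],[45,116.8,-24.3,50,0.004,0,0.685]]';python3 -c "
from h import *
go(480.8,-45,52,.697)"
```

```text
clock: 10.75
eef_pos: [480.0, -44.8, 111.7]
eef_rot: [-3.138, 0.001, 0.697]
wrist_force: [-0.5, -0.4, -0.2]
finger_gap: 42.4
finger_force: 0.0
pose [480.  -44.8 111.7] [-3.1377e+00  1.4000e-03  6.9670e-01] gap 42.4 F [-0.5 -0.4 -0.2] M [-0.05  0.04  0.06] ff 0.0 t 10.75 j [-0.17  0.26  1.81  0.    1.08  0.7 ]
rel [ 0.6  0.9 59.7] [-0.004  0.001 -0.   ]
```

```bash
python3 -m crank '[[45,0.6,0.6,25,-0.004,0,0],[45,0.6,0.6,45,-0.004,0,0],[45,0.6,0.6,58,-0.004,0,0],[45,0.6,0.6,58,-0.004,0,0],[0,0.6,0.6,58,-0.004,0,0],[0,0.6,0.6,58,-0.004,0,0],[0,0.6,0.6,58,-0.004,0,0],[0,0.6,0.6,58,-0.004,0,0],[0,0.6,0.6,58,-0.004,0,0],[0,0.6,0.6,58,-0.004,0,0]]' 15; python3 -m crank '[[0,0,0,0,0,0,0],[0,0,0,0,0,0,0]]' 50;python3 -c "
from h import *
go(480.8,-45,52,.697)"
```

```text
clock: 11.75
eef_pos: [480.2, -44.1, 54.0]
eef_rot: [-3.141, 0.001, 0.697]
wrist_force: [-5.4, 6.3, 7.8]
finger_gap: 14.3
finger_force: 15.0
clock: 11.95
eef_pos: [480.2, -44.1, 54.0]
eef_rot: [-3.141, 0.001, 0.697]
wrist_force: [-5.1, 5.1, 8.2]
finger_gap: 13.5
finger_force: 50.0
pose [480.2 -44.1  54. ] [-3.1407e+00  1.1000e-03  6.9690e-01] gap 13.5 F [-5.1  5.1  8.2] M [1.17 1.04 0.03] ff 50.0 t 11.95 j [-0.17  0.34  1.85 -0.    0.94  0.71]
rel [-0.2  1.1  2. ] [-0.001  0.001 -0.   ]
```

```bash
python3 -m crank '[[0,0,-0.8,-2,0,0,0],[0,0,-0.8,-5,0,0,0],[0,0,-0.8,-8,0,0,0],[0,0,-0.8,-11,0,0,0],[0,0,-0.8,-12.5,0,0,0],[0,0,-0.8,-12.5,0,0,0],[0,0,-0.8,-12.5,0,0,0]]';python3 -c "
from h import *
go(480.2,-44.1,66,.697-1.3)"
```

```text
clock: 12.65
eef_pos: [480.1, -44.0, 66.3]
eef_rot: [3.141, 0.001, 0.697]
wrist_force: [-1.5, 2.4, 2.2]
finger_gap: 13.4
finger_force: 50.0
pose [480.1 -44.   66.3] [3.1411e+00 1.0000e-03 6.9680e-01] gap 13.4 F [-1.5  2.4  2.2] M [0.7  0.06 0.01] ff 50.0 t 12.65 j [-0.17  0.32  1.85 -0.    0.97  0.71]
rel [0.  0.1 0.3] [1.0e-03 1.0e-03 1.3e+00]
```

```bash
python3 -m crank '[[0,0,0,0,0,0,0.1],[0,0,0,0,0,0,0.2],[0,0,0,0,0,0,0.3],[0,0,0,0,0,0,0.4]]';python3 -c "
from h import *
go(480.2,-44.1,66,.697-1.3)"
```

```text
clock: 13.05
eef_pos: [479.9, -43.7, 66.1]
eef_rot: [3.142, 0.001, 0.293]
wrist_force: [-0.2, 7.0, 3.3]
finger_gap: 13.9
finger_force: 50.0
pose [479.9 -43.7  66.1] [3.1415e+00 1.1000e-03 2.9260e-01] gap 13.9 F [-0.2  7.   3.3] M [1.4  0.26 0.09] ff 50.0 t 13.05 j [-0.17  0.32  1.85 -0.    0.97  1.11]
rel [0.2 0.5 0.1] [0.001 0.001 0.896]
```

```bash
python3 -m crank '[[0,0.2,-0.8,0,0,0,0.1],[0,0.2,-0.8,0,0,0,0.2],[0,0.2,-0.8,0,0,0,0.3],[0,0.2,-0.8,0,0,0,0.4],[0,0.2,-0.8,0,0,0,0.5],[0,0.2,-0.8,0,0,0,0.6],[0,0.2,-0.8,0,0,0,0.7],[0,0.2,-0.8,0,0,0,0.8],[0,0.2,-0.8,0,0,0,0.9],[0,0.2,-0.8,0,0,0,0.9]]';python3 -c "
from h import *
go(480.2,-44.1,66,.697-1.3)"
```

```text
clock: 14.05
eef_pos: [480.0, -42.8, 66.1]
eef_rot: [3.141, 0.0, -0.607]
wrist_force: [-0.0, 6.3, 2.1]
finger_gap: 13.9
finger_force: 50.0
pose [480.  -42.8  66.1] [ 3.1411e+00  5.0000e-04 -6.0700e-01] gap 13.9 F [-0.   6.3  2.1] M [ 1.55  0.   -0.04] ff 50.0 t 14.05 j [-0.16  0.32  1.85 -0.    0.97  2.01]
rel [0.9 1.  0.1] [ 0.001  0.    -0.004]
```

```bash
python3 -m crank '[[0,-0.5,-0.7,0,0,0,0],[0,-0.5,-0.7,3,0,0,0],[0,-0.5,-0.7,6,0,0,0],[0,-0.5,-0.7,9,0,0,0],[0,-0.5,-0.7,12,0,0,0],[0,-0.5,-0.7,13,0,0,0],[0,-0.5,-0.7,13.5,0,0,0],[0,-0.5,-0.7,13.5,0,0,0]]';python3 -c "
from h import *
go(480.2,-44.1,54,.697-1.3)"
```

```text
clock: 14.85
eef_pos: [480.2, -42.6, 53.8]
eef_rot: [3.14, -0.001, -0.603]
wrist_force: [-9.4, 1.1, 26.1]
finger_gap: 13.7
finger_force: 50.0
pose [480.2 -42.6  53.8] [ 3.1403e+00 -7.0000e-04 -6.0310e-01] gap 13.7 F [-9.4  1.1 26.1] M [ 0.16  2.11 -0.02] ff 50.0 t 14.85 j [-0.16  0.34  1.86 -0.    0.94  2.01]
rel [ 0.9  1.2 -0.2] [ 0.001 -0.001 -0.   ]
```

```bash
python3 -m crank '[[45,0,0,-0.5,0,0,0],[45,0,0,-0.5,0,0,0],[45,0,0,-0.5,0,0,0],[45,0,0,-0.5,0,0,0],[45,0,0,-20,0,0,0],[45,0,0,-50,0,0,0],[45,0,0,-90,0,0,0],[45,0,0,-120,0,0,0],[45,0,0,-120,0,0,0]]';python3 - <<'E'
from h import *
go(400,-100,200,-.6)
s,e=shot('side','s6'); W=cloud('side',e);x,y,z=[W[...,i] for i in range(3)]
m=(abs(x-481)<40)&(abs(y+46)<40)&(z>74)&(z<100);P=W[m];print('dial top',len(P),np.median(P[:,2]),cv2.minAreaRect(P[:,:2].astype(np.float32)))
Q=P[P[:,2]>np.median(P[:,2])-1,:2];Q=Q-Q.mean(0);w,v=np.linalg.eigh(Q.T@Q);print('axis',np.arctan(v[1,1]/v[0,1]))
m=(abs(x-482)<25)&(abs(y+165)<25)&(z>66)&(z<115);P=W[m];print('key',np.nanmax(P[:,2]),np.median(P[P[:,2]>103],0))
cv2.imwrite('pics/c6.png',cv2.resize(s[190:300,225:335],(550,550),interpolation=cv2.INTER_CUBIC)[:,:,::-1])
E
```

```text
clock: 15.75
eef_pos: [481.6, -42.5, 176.1]
eef_rot: [-3.14, -0.006, -0.603]
wrist_force: [0.5, 0.2, -0.8]
finger_gap: 42.1
finger_force: 0.0
pose [481.6 -42.5 176.1] [-3.1403 -0.0056 -0.6032] gap 42.1 F [ 0.5  0.2 -0.8] M [ 0.07 -0.   -0.03] ff 0.0 t 15.75 j [-0.16  0.18  1.75 -0.    1.21  2.01]
rel [-34.4  93.6 -24.2] [-0.001 -0.006 -0.003]
dial top 117 81.49142797211734 ((480.16943359375, -45.76030731201172), (16.95970916748047, 48.6749267578125), 51.18149948120117)
axis -0.6362966785471057
key 111.32142760271357 [ 481.83237546 -166.83871757  106.70742595]
```

View pics/c6.png

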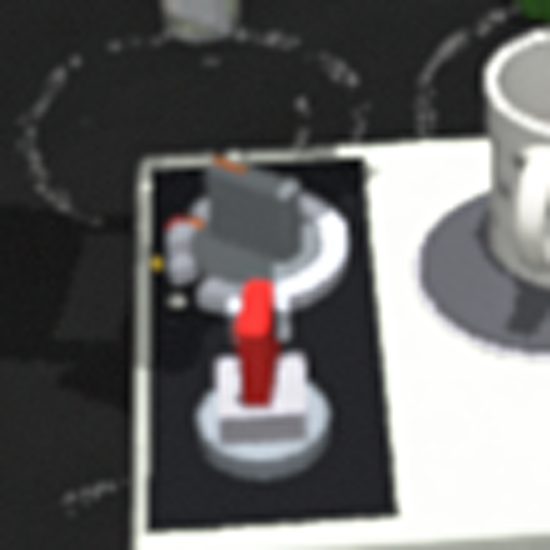

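The dial top reads 81.5 mm, against 82.2 mm before it was pulled up, so it is fully down. Its angle is about 1.30–1.33 rad, pointing at the red dots at (185,222). The key stands upright in the lock at (258,345). I'll hand it in.

```bash
python3 -c "
from cell import manip
print(manip.sign_off())"
```

```text
the job is handed in; nothing more can be done
None
```

The job is handed in, with no verdict returned: the lock is turned its quarter turn with the key left upright in it, and the dial is down in the high notch at about 1.30–1.33 rad; I sent no move near the mug, jar, tin or pepper, but did not re-measure them.

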